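# Make up two mosaic kits

### The job

Make up the two mosaic kits from the stock on the bench. In the white tray lay the blue glass slab flat in the large compartment and stand the yellow-lidded pot and the pink bucket upright in the two small ones, one in each; in the grey tray lay the terracotta slab flat in the large compartment and stand the blue-lidded pot in the small one. Lift the bucket straight off its cradle without tipping it, set everything down gently rather than dropping it, and leave the marble slab and the red-lidded pot where they are.

Things in the scene. Friction and masses are not known exactly. Their poses are not given: they have to be found in the camera images.
- white_tray: white plastic tray, 268 x 108 mm (x, y), 20 mm high, walls and dividers 4 mm, floor 3 mm thick, taped down immovably. Origin: centre of its underside; x along its length, z up. Three open compartments in a row, each 100 mm wide (y): a large one 104 mm long centred at x = -78 mm (end nearer the robot), two small ones 74 mm long centred at x = +15 and +93 mm.
- grey_tray: light-grey plastic tray, 190 x 108 mm (x, y), 20 mm high, walls and dividers 4 mm, floor 3 mm thick, taped down immovably. Origin: centre of its underside; x along its length, z up. Two open compartments in a row, each 100 mm wide (y): a large one 104 mm long centred at x = -39 mm (end nearer the robot), a small one 74 mm long centred at x = +54 mm.
- cradle: fixed stand: green base plate 70 x 96 x 6 mm and two steel posts 36 mm either side of its middle along y, each with an upward-open V notch, lips about 60 mm above the bench. The bucket hangs between the posts. Origin: centre of the base's underside; same heading as the hanging bucket.
- bucket: pink bucket 46 mm high, 52 mm wide, flat foot, 0.15 kg. Rigid white handle over its mouth: top bar 10 mm thick (x), 58 long (y), 62 to 76 mm above the foot. Trunnion pins (7 mm) along y, 84 mm over the tips, 36 mm above the foot, rest 8 mm deep in the cradle's V notches, free to swing; foot 14 mm above the bench; clear once lifted 15 mm. Loose. Origin: centre of the foot's underside, z up.
- blue_slab: deep-blue glass slab, 70 x 40 x 24 mm (its x, y, z), 0.17 kg, lying flat and loose on the bench. Origin: centre of its underside; x along its length, z up. Easily gripped across its 40 mm width.
- terracotta_slab: orange-brown terracotta slab, 70 x 40 x 24 mm (its x, y, z), 0.17 kg, lying flat and loose on the bench. Origin: centre of its underside; x along its length, z up. Easily gripped across its 40 mm width.
- marble_slab: pale marble slab, 70 x 40 x 24 mm (its x, y, z), 0.17 kg, lying flat and loose on the bench. Origin: centre of its underside; x along its length, z up. Easily gripped across its 40 mm width. Not part of either kit.
- yellow_pot: white, yellow-lidded plastic pot with a flat screw lid (closed, one piece), 40 mm across over its full height of 62 mm (the lid is the top 14 mm), 0.12 kg, standing upright and loose on the bench. Origin: centre of its underside, z up.
- blue_pot: white, blue-lidded plastic pot with a flat screw lid (closed, one piece), 40 mm across over its full height of 62 mm (the lid is the top 14 mm), 0.12 kg, standing upright and loose on the bench. Origin: centre of its underside, z up.
- red_pot: white, red-lidded plastic pot with a flat screw lid (closed, one piece), 40 mm across over its full height of 62 mm (the lid is the top 14 mm), 0.12 kg, standing upright and loose on the bench. Origin: centre of its underside, z up. Not part of either kit.
There are look-alikes about, which are no part of the job. What is shaped like the blue_pot but brown, purple or turquoise is not meant.

How it is judged (in metres and radians):
At the end, for the whole second after the job is handed in: Blue slab, yellow-lidded pot and bucket in the white tray, terracotta slab and blue-lidded pot in the grey tray: slabs flat in the large compartments, one pot or bucket upright in each small one, on the tray floor (within 4 mm), tilted under 7 degrees, released, at rest (x of blue_slab in the frame of white_tray between -0.113 and -0.043 m and y of blue_slab in the frame of white_tray between -0.032 and 0.032 m and z of blue_slab in the frame of white_tray between 0 and 0.007 m and angle between each of blue_slab, terracotta_slab, blue_pot's own z axis and vertical below 0.12 rad and (((x of yellow_pot in the frame of white_tray between -0.005 and 0.035 m and y of yellow_pot in the frame of white_tray between -0.032 and 0.032 m and z of yellow_pot in the frame of white_tray between 0 and 0.007 m and angle between yellow_pot's own z axis and vertical below 0.12 rad) and (x of bucket in the frame of white_tray between 0.073 and 0.113 m and y of bucket in the frame of white_tray between -0.032 and 0.032 m and z of bucket in the frame of white_tray between 0 and 0.007 m and angle between bucket's own z axis and vertical below 0.12 rad)) or ((x of yellow_pot in the frame of white_tray between 0.073 and 0.113 m and y of yellow_pot in the frame of white_tray between -0.032 and 0.032 m and z of yellow_pot in the frame of white_tray between 0 and 0.007 m and angle between yellow_pot's own z axis and vertical below 0.12 rad) and (x of bucket in the frame of white_tray between -0.005 and 0.035 m and y of bucket in the frame of white_tray between -0.032 and 0.032 m and z of bucket in the frame of white_tray between 0 and 0.007 m and angle between bucket's own z axis and vertical below 0.12 rad))) and x of terracotta_slab in the frame of grey_tray between -0.074 and -0.004 m and y of terracotta_slab in the frame of grey_tray between -0.032 and 0.032 m and z of terracotta_slab in the frame of grey_tray between 0 and 0.007 m and x of blue_pot in the frame of grey_tray between 0.034 and 0.074 m and y of blue_pot in the frame of grey_tray between -0.032 and 0.032 m and z of blue_pot in the frame of grey_tray between 0 and 0.007 m and linear speed of each of bucket, blue_slab, terracotta_slab, yellow_pot, blue_pot below 0.03 m/s and angular speed of each of bucket, blue_slab, terracotta_slab, yellow_pot, blue_pot below 0.3 rad/s and contact force between the fingers and bucket below 0.1 N and contact force between the fingers and blue_slab below 0.1 N and contact force between the fingers and terracotta_slab below 0.1 N and contact force between the fingers and yellow_pot below 0.1 N and contact force between the fingers and blue_pot below 0.1 N); the robot touches nothing.
It fails at once if the marble slab or the red-lidded pot has been displaced by more than 30 mm (distance of any of marble_slab, red_pot from where it was at the start of the episode above 0.03 m).
It fails at once if the bucket is tipped more than about 26 degrees (angle between bucket's own z axis and vertical above 0.45 rad).
It fails at once if one of the five kit things is dropped or thrown (out of the fingers and moving faster than 0.75 m/s) ((linear speed of bucket above 0.75 m/s and contact force between the fingers and bucket below 0.1 N) or (linear speed of blue_slab above 0.75 m/s and contact force between the fingers and blue_slab below 0.1 N) or (linear speed of terracotta_slab above 0.75 m/s and contact force between the fingers and terracotta_slab below 0.1 N) or (linear speed of yellow_pot above 0.75 m/s and contact force between the fingers and yellow_pot below 0.1 N) or (linear speed of blue_pot above 0.75 m/s and contact force between the fingers and blue_pot below 0.1 N)).
It also fails if it takes over 144 s, if anything falls off the work surface, if the arm or the gripper's body presses on something with over 40 N, if the wrist force passes 120 N, or if a joint passes its speed limit or range.

### The arm

A 7-joint arm with a two-finger parallel gripper is mounted at the origin on the work surface. World frame = base frame: x ahead of the robot, y to its left, z up, the work surface at z = 0. Lengths are in mm, angles in rad, forces in N, time in s.
With the tool pointing down it reaches from about 425 to 950 mm from the base axis. Payload 16.7 kg.
Tool frame: the origin (TCP) lies at the very end of the fingers, on their centre line; the grasp point (between the pads) lies manip.pinch_z behind it (manip.pinch_z is the distance from the TCP to the grasp point, in mm); z points along the fingers, y is the line along which they close (so a half turn about z gives the same grasp; the last joint's range is limited). The gripper opens to 94 mm and grips with 3 to 60 N. Pads are 16 mm wide; open, the fingers measure 119 mm over their backs; the gripper's body (75 mm by 177 mm) begins 78 mm behind the grasp point.
Start: joints at [1.135, 0.426, 0.074, 1.606, -0.034, 1.111, -0.067], TCP at [190.269, -647.589, 205.467] pointing down, gripper open.
Joint ranges: [-2.85, 2.85], [-0.5, 2.14], [-1.23, 1.37], [0.21, 2.46], [-1.02, 4.16], [0.16, 2.05], [-2.73, 2.73]. Speed limits (rad/s): [1.89, 1.89, 2.39, 2.39, 3.01, 3.01, 3.01].

### API

Orientations are given as a unit quaternion [x, y, z, w].
In Python, from rig import telemetry, optics, sign_off, spot_in, manip gives the robot as it stands.
- The arm moves only by the tool play_rows, never from a script. Its argument "steps" is a list of rows, each a list of 4 numbers: the shift along the tool's x, y, z in cm, then the turn about the tool's z in degrees. A call has 1 to 20 rows; each row shifts and turns the commanded pose from where the row before left it, along the tool's axes as they then stand; what a row does not reach is not made up. A row lasts 1/10 s, in which the tool goes at most 50 mm and 8.59 degrees, less where a joint would pass 70% of its speed; a pose out of reach is approached as far as the arm can. A call is refused whole if a number of a shift passes 5 or a number of a turn 8.59, either way. A call with a gripper value outside its range is refused whole. "grip" is the opening, from 0 (shut) to 1 (fully open), set as the call begins (left out, the last holds). The fingers move at their own pace and stop on an object; the grip force is fixed at half the most. Time passes only in rows, so rows that do not move let the fingers close. It gives the time, the measured TCP pose, the force, the opening and the grip force at its end, in the units of the state.
- telemetry.state(): the state, without advancing time (a new reading comes with each control period).
- optics.capture(name): name is "side" or "top" or "wrist"; returns a dict with "image" (384x512x3 uint8, red, green, blue), "camera_matrix" (3x3 intrinsics, pixels), "distortion" ([k1, k2, p1, p2, k3] as OpenCV has them; the pictures are not rectified), "R" (3x3) and "t" (3): a world point X has camera coordinates R X + t; the wrist camera has in their place "T_tool_cam" (4x4, takes a point from camera to tool coordinates, whose origin is the TCP and whose axes are the flange's). Camera axes: x right, y down, z forward; pixel columns grow to the right and rows downward; lengths in mm; the calibration is good to about 2 mm. A picture is of the moment at which its call begins: read the wrist's pose just before it. There is no depth.
- sign_off(): hands the job in; it is judged then, once.
Trained networks look in a picture, given as the dict that the camera call returned (one of the last four; its "shot" number tells which), for a name from the list of things; names that differ only in an ending like _2 or _b are one class to them, and where a whole thing is asked for, a point or a joint stands for the part that bears it (a point fixed in the world has none). Each returns a list of dicts, best first, with "confidence" (0 to 1); they miss things now and then, are a little off and sometimes report something else, mostly with a low value. They report only what shows in the picture. A call takes as long as a camera call. They do not tell look-alikes from the thing itself.
- spot_in(picture, target): "position" ([x, y, z] in mm, in world coordinates, good to about 4 mm: the middle of the surface that is visible of it).
The state is a dict: "t": time; "joint_pos": joint angles; "joint_velocities": joint speeds; "joint_efforts": joint torques, N m; "ee_pos": TCP position; "tcp_rot": TCP orientation; "contact_force": force on the tool from outside, world axes, zero at the start; "moment": the same for the moment, N m; "gripper_width": finger opening in mm; "finger_force": force on a finger pad.
Only numpy, scipy, OpenCV 4.12 (cv2) and the standard library are available. Lean on these libraries where they do the work, as an engineer would, in place of code of your own. Each camera call takes 0.05 s, during which the arm holds its last target. There are 200 camera calls.

## Working session

There is one attempt and no reset: what is moved stays moved. The work goes in short steps, Python scripts to look and compute and a tool call to move; the robot and the scene stay as the last step left them, time stands still between calls to the robot, and variables do not carry over. Pictures are saved under pics/ and viewed, at most 14 in all, crops included, and the job is handed in when it is done.

Besides the shell and the picture viewer there is one more tool, called after ">>>" in YAML: its name, and indented under it one key for each argument. play_rows: Moves the arm, as the interface text tells. Its arguments: {"type":"object","properties":{"steps":{"type":"array","items":{"type":"array","items":{"type":"number"}}},"grip":{"type":"number"}},"required":["steps"]}

```bash
mkdir -p pics; ls; python3 - <<'E'
from rig import telemetry, optics, spot_in, manip
import cv2
s=telemetry.state();print(s, manip.pinch_z)
for n in ("top","side"):
    p=optics.capture(n);cv2.imwrite(f"pics/{n}0.png",p["image"][:,:,::-1])
    print(n,p["camera_matrix"],p["distortion"],p["R"],p["t"])
    for k in "white_tray grey_tray cradle bucket blue_slab terracotta_slab marble_slab yellow_pot blue_pot red_pot".split():
        print(k,[([round(float(v)) for v in d["position"]],round(d["confidence"],2)) for d in spot_in(p,k)])
E
```

```text
pics
{'t': 0.0, 'joint_pos': array([ 1.13548867,  0.4267085 ,  0.07383699,  1.60659576, -0.03408044,
        1.11079077, -0.06708954]), 'joint_velocities': array([-4.33808598e-04, -2.08627138e-03, -5.97633194e-04,  1.39619173e-03,
        1.08740725e-03, -8.68621902e-04, -4.75819345e-05]), 'joint_efforts': array([-1.65207115e-03, -9.35826302e+01,  3.66587564e+00, -4.54189718e+01,
       -4.89607570e-02,  2.01793306e-02,  1.10727765e-04]), 'ee_pos': array([ 190.15668045, -647.214083  ,  204.79584677]), 'tcp_rot': array([ 9.89806386e-01,  1.42418155e-01, -1.38714367e-04, -6.06143438e-04]), 'contact_force': array([0.22371547, 0.06936747, 0.496794  ]), 'moment': array([-0.01272873, -0.01915281,  0.00883577]), 'finger_force': 0.0, 'gripper_width': 94.09981047860015} 18.8
top [[368.54222188   0.         250.17736476]
 [  0.         368.54222188 194.89337495]
 [  0.           0.           1.        ]] [0.04071086 0.         0.         0.         0.        ] [[ 0.02364106 -0.99934563  0.02737537]
 [-0.99112522 -0.02701205 -0.13015818]
 [ 0.13081248 -0.02405534 -0.99111525]] [-24.81982149 496
[... 722 characters left out ...]
        0.          0.          0.        ] [[-0.72803629 -0.68539348  0.01410456]
 [-0.35783946  0.36239303 -0.8605941 ]
 [ 0.58473419 -0.63159091 -0.50909611]] [341.29809458 223.61698769 884.89343935]
white_tray [([545, -104, 4], 0.62)]
grey_tray [([567, 97, 5], 0.91), ([624, -214, 5], 0.2)]
cradle [([624, -214, 3], 0.76), ([467, -398, 14], 0.17)]
bucket [([630, -235, 57], 0.77), ([469, -399, 16], 0.31)]
blue_slab [([373, -257, 24], 0.69)]
terracotta_slab [([451, 399, 26], 0.92)]
marble_slab [([469, -398, 17], 0.45)]
yellow_pot [([485, 272, 44], 0.63)]
blue_pot [([400, 202, 45], 0.93), ([386, 289, 49], 0.85), ([304, 335, 49], 0.74), ([336, 217, 43], 0.65)]
red_pot [([500, -237, 42], 0.57)]
```

```bash
python3 - <<'E'
import cv2,numpy as np
for n in ("top","side"):
    a=cv2.imread(f"pics/{n}0.png");cv2.imwrite(f"pics/{n}0b.png",cv2.resize(a,(800,600),interpolation=cv2.INTER_CUBIC))
E
```

```text
(no output)
```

View pics/top0b.png

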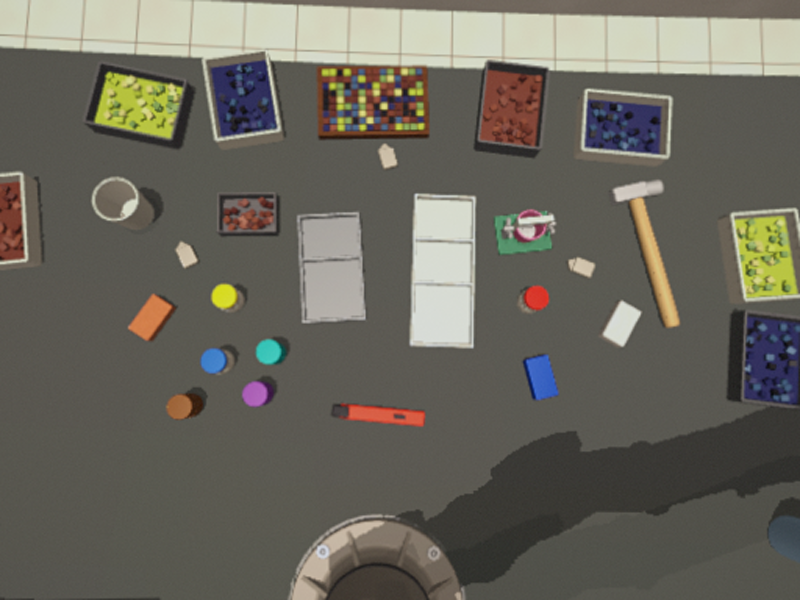

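View pics/side0b.png

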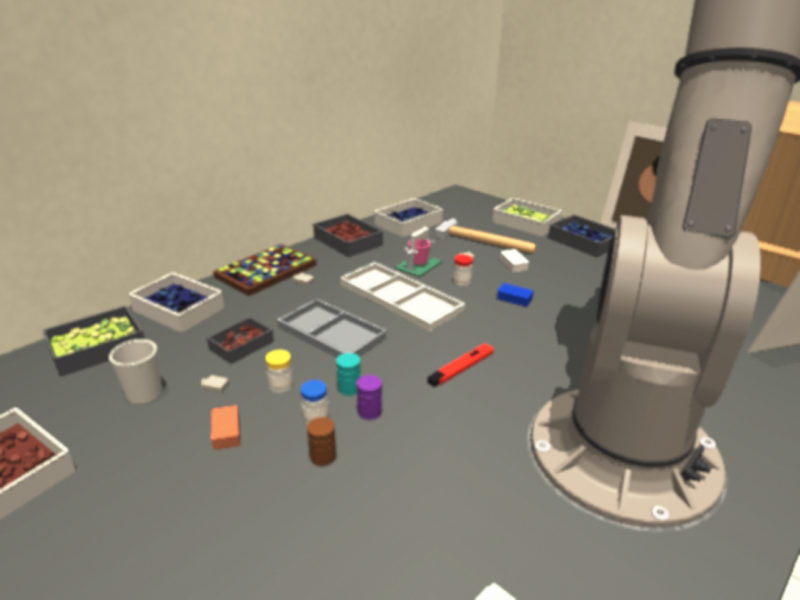

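The top view shows both trays, the cradle with the bucket at about (525,228), blue slab (541,377), terracotta (151,317), yellow lid (225,296), blue lid (215,360), red (537,298) and marble (621,323). The turquoise, purple and brown pots are look-alikes. Next I segment these and triangulate.

```bash
cat > h.py <<'E'
import numpy as np, cv2
from scipy.spatial.transform import Rotation as Rn
def cam(p, st=None):
    K=np.array(p["camera_matrix"]);D=np.array(p["distortion"],float)
    if "R" in p: return K,D,np.array(p["R"]),np.array(p["t"])
    T=np.eye(4);T[:3,:3]=Rn.from_quat(st["tcp_rot"]).as_matrix();T[:3,3]=st["ee_pos"]
    W=np.linalg.inv(T@np.array(p["T_tool_cam"]));return K,D,W[:3,:3],W[:3,3]
def ray(c,uv):
    K,D,R,t=c
    n=cv2.undistortPoints(np.array(uv,float).reshape(-1,1,2),K,D).reshape(-1,2)
    return -R.T@t, np.c_[n,np.ones(len(n))]@R
def plane(c,uv,z):
    o,d=ray(c,uv);return o+d*((z-o[2])/d[:,2])[:,None]
def proj(c,X):
    K,D,R,t=c
    return cv2.projectPoints(np.array(X,float).reshape(-1,1,3),cv2.Rodrigues(R)[0],t,K,D)[0].reshape(-1,2)
def tri(cs,uvs):
    A=np.zeros((3,3));b=np.zeros(3)
    for c,uv in zip(cs,uvs):
        o,d=ray(c,[uv]);d=d[0]/np.linalg.norm(d[0]);M=np.eye(3)-np.outer(d,d);A+=M;b+=M@o
    return np.linalg.solve(A,b)
def blob(img,h,near,smin=120,vmin=60,r=30,smax=255):
    """largest blob of hue range h near a pixel; returns its contour"""
    hsv=cv2.cvtColor(img,cv2.COLOR_RGB2HSV)
    m=cv2.inRange(hsv,(h[0],smin,vmin),(h[1],smax,255))
    k=np.zeros_like(m);cv2.circle(k,tuple(int(round(float(v))) for v in near),r,255,-1)
    cs,_=cv2.findContours(m&k,cv2.RETR_EXTERNAL,cv2.CHAIN_APPROX_NONE)
    return max(cs,key=cv2.contourArea).reshape(-1,2).astype(np.float32)
def yaw(st):
    x=Rn.from_quat(st["tcp_rot"]).as_matrix()[:,0];return np.degrees(np.arctan2(x[1],x[0]))
def go(st,x,y,z,a):
    """turn (deg, tool z) then shift (cm, tool axes after the turn) to TCP x,y,z, tool-x heading a (mod 180)"""
    y0=yaw(st);d=(a-y0+90)%180-90;a=np.radians(y0+d)
    e=np.array([x,y])-st["ee_pos"][:2];xt=np.array([np.cos(a),np.sin(a)]);yt=np.array([np.sin(a),-np.cos(a)])
    print("turn %.1f deg, then cm x %.2f y %.2f z %.2f"%(-d,e@xt/10,e@yt/10,(st["ee_pos"][2]-z)/10))
E
python3 - <<'E'
from rig import optics
from h import *
P=optics.capture("top");S=optics.capture("side");ct,cs=cam(P),cam(S)
k=1/1.5625
for n,h,a,b in [("yellow",(20,35),(225,296),(279,358)),("blue",(100,125),(215,360),(314,390)),("red",(0,8),(537,298),(464,260))]:
    e=[cv2.minEnclosingCircle(blob(i,h,np.array(q)*k,r=16)) for i,q in((P["image"],a),(S["image"],b))]
    ell=[cv2.fitEllipse(blob(i,h,np.array(q)*k,r=16)) for i,q in((P["image"],a),(S["image"],b))]
    print(n,ell[0],ell[1],tri([ct,cs],[ell[0][0],ell[1][0]]),plane(ct,[ell[0][0]],60))
for n,h,a,b in [("blue_slab",(105,130),(541,377),(515,294)),("terra",(3,16),(151,317),(225,425))]:
    ca=blob(P["image"],h,np.array(a)*k,vmin=90);cb=blob(S["image"],h,np.array(b)*k,vmin=50)
    print(n,"tri",tri([ct,cs],[cv2.minAreaRect(ca)[0],cv2.minAreaRect(cb)[0]]))
    w=plane(ct,ca,24)[:,:2].astype(np.float32);print(cv2.minAreaRect(w))
# trays
hsv=cv2.cvtColor(P["image"],cv2.COLOR_RGB2HSV)
for n,q,lo in (("white",(443,270),150),("grey",(332,267),105)):
    m=cv2.inRange(hsv,(0,0,lo),(180,70,255));z=np.zeros_like(m);q=np.array(q)*k
    cv2.rectangle(z,tuple((q-[33,62]).astype(int).tolist()),tuple((q+[33,62]).astype(int).tolist()),255,-1);m&=z
    cc,_=cv2.findContours(m,cv2.RETR_EXTERNAL,cv2.CHAIN_APPROX_NONE);cc=max(cc,key=cv2.contourArea).reshape(-1,2)
    for zz in(0,20):print(n,zz,cv2.minAreaRect(plane(ct,cc,zz)[:,:2].astype(np.float32)))
E
```

```text
yellow ((143.1649627685547, 189.13644409179688), (15.389638900756836, 16.241119384765625), 99.2745590209961) ((177.61471557617188, 229.50779724121094), (11.81867504119873, 16.116872787475586), 86.3446273803711) [500.26744917 264.15859069  56.18220669] [[500.48124817 263.93012607  60.        ]]
blue ((136.20989990234375, 230.46644592285156), (15.087544441223145, 16.03916358947754), 70.47159576416016) ((200.35968017578125, 249.17547607421875), (12.491204261779785, 15.679996490478516), 77.79830932617188) [393.95179272 275.01987734  56.83480385] [[394.43204659 274.71959064  60.        ]]
red ((342.8238525390625, 190.17774963378906), (14.921512603759766, 15.882277488708496), 96.15291595458984) ((296.31719970703125, 166.06475830078125), (6.709729194641113, 11.705446243286133), 94.70948791503906) [ 511.79113522 -255.4093771    54.75619337] [[ 512.06177293 -253.10984944   60.        ]]
blue_slab tri [ 380.77002846 -274.37053392   11.25374471]
((381.32720947265625, -270.2989807128906), (71.10235595703125, 41.773170471191406), 14.967568397521973)
terra tri [466.28161018 396.64030633  12.86997875]
((466.35009765625, 393.10247802734375), (43.54437255859375, 71.84502410888672), 57.968589782714844)
white 0 ((567.4340209960938, -103.65016174316406), (112.24479675292969, 275.5316467285156), 89.46615600585938)
white 20 ((563.4754638671875, -101.36552429199219), (110.01732635498047, 270.0638732910156), 89.46615600585938)
grey 0 ((567.1439819335938, 96.41317749023438), (196.40713500976562, 112.60690307617188), 4.958685398101807)
grey 20 ((563.1912231445312, 94.7276382446289), (192.509521484375, 110.37226867675781), 4.958683490753174)
```

>>> play_rows:
  steps:
    - [2,-2.2,0.3,0.1]
    - [2,-2.2,0.3,0.1]
    - [2,-2.2,0.3,0.1]
    - [2,-2.2,0.3,0.1]
    - [2,-2.2,0.3,0.1]
    - [2,-2.2,0.3,0.1]
    - [2,-2.2,0.3,0.1]
    - [2,-2.2,0.3,0.1]
    - [2,-2.2,0.3,0.1]
    - [2,-2.2,0.3,0.1]
    - [2,-2.2,0.3,0.1]
    - [2,-2.2,0.3,0.1]
    - [2,-2.2,0.3,0.1]
    - [2,-2.2,0.3,0.1]
    - [0,0,0,0]
    - [0,0,0,0]
  grip: 0.68

```text
t: 2.8
ee_pos: [376.5, -275.1, 163.6]
tcp_rot: [0.991, 0.131, 0.0, 0.0]
contact_force: [0.0, 0.7, -0.2]
gripper_width: 64.0
finger_force: 0.0
```

```bash
python3 - <<'E'
from rig import optics,telemetry
from h import *
s=telemetry.state();print(s["joint_pos"],s["ee_pos"],yaw(s),s["gripper_width"])
P=optics.capture("wrist");c=cam(P,s);cv2.imwrite("pics/w1.png",P["image"][:,:,::-1])
q=proj(c,[[381,-270,24]])[0];print(q)
b=blob(P["image"],(105,130),q,vmin=90,r=150)
print(cv2.minAreaRect(plane(c,b,24)[:,:2].astype(np.float32)))
E
```

```text
[ 0.63681365  0.13942046 -0.15636779  2.09506417  0.02752917  0.90877657
 -0.84322261] [ 376.49603086 -275.09320041  163.63545317] 15.043338014486768 63.99721132315053
[248.56385519 181.10550915]
((380.8448486328125, -271.3059387207031), (68.53612518310547, 38.54769515991211), 14.014405250549316)
```

View pics/w1.png

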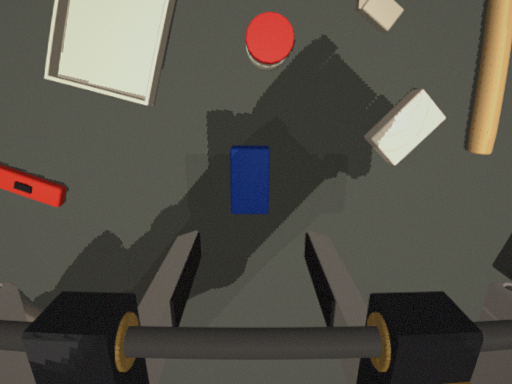

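The wrist view shows the blue slab at (250,180), square to the fingers, and it agrees with the top view. Descending.

>>> play_rows:
  steps:
    - [0.5,-0.3,1.5,0.5]
    - [0,0,2,0]
    - [0,0,2.5,0]
    - [0,0,2.5,0]
    - [0,0,2.5,0]
    - [0,0,2,0]
    - [0,0,1.5,0]
    - [0,0,1,0]
    - [0,0,0.4,0]
    - [0,0,0,0]
    - [0,0,0,0]

```text
t: 3.95
ee_pos: [380.7, -271.4, 5.0]
tcp_rot: [0.992, 0.126, 0.0, 0.0]
contact_force: [-0.1, -1.0, -0.4]
gripper_width: 63.6
finger_force: 0.0
```

>>> play_rows:
  steps:
    - [0,0,0,0]
    - [0,0,0,0]
    - [0,0,0,0]
    - [0,0,0,0]
    - [0,0,0,0]
    - [0,0,0,0]
  grip: 0

```text
t: 4.55
ee_pos: [380.6, -271.2, 4.8]
tcp_rot: [0.992, 0.126, 0.0, 0.0]
contact_force: [-0.9, 0.4, 7.1]
gripper_width: 40.0
finger_force: 30.0
```

>>> play_rows:
  steps:
    - [0,0,-0.5,0]
    - [0,0,-1.5,0]
    - [0,0,-2,3]
    - [0,0,-2,3]
    - [0,0,-2,3]
    - [0,0,-2,3]
    - [0,0,-1,3]
    - [1.5,-2.3,0,0]
    - [2.1,-3.5,0,0]
    - [2.1,-3.5,0,0]
    - [2.1,-3.5,0,0]
    - [1.6,-2.7,0,0]
    - [1,-1.6,0,0]
    - [0,0,0,0]
    - [0,0,0,0]

```text
t: 6.05
ee_pos: [485.6, -101.0, 114.5]
tcp_rot: [1.0, -0.004, -0.0, 0.0]
contact_force: [-0.9, -0.2, -1.8]
gripper_width: 39.7
finger_force: 30.0
```

```bash
python3 - <<'E'
from rig import optics,telemetry
from h import *
s=telemetry.state();print(s["ee_pos"],yaw(s),s["gripper_width"])
P=optics.capture("wrist");c=cam(P,s);im=P["image"].copy()
def tray(o,a,L,divs):
    a=np.radians(a);R=np.array([[np.cos(a),-np.sin(a)],[np.sin(a),np.cos(a)]])
    for x in divs:
        w=np.array([[x,-54],[x,54]])@R.T+o;q=proj(c,np.c_[w,[20,20]]);cv2.line(im,*[tuple(map(int,v)) for v in q],(255,0,0),1)
    for y in(-54,54):
        w=np.array([[divs[0],y],[divs[-1],y]])@R.T+o;q=proj(c,np.c_[w,[20,20]]);cv2.line(im,*[tuple(map(int,v)) for v in q],(255,0,0),1)
tray(np.array([563.5,-101.4]),-.5,268,[-134,-26,-22,52,56,134])
tray(np.array([563.2,94.7]),5,190,[-95,13,17,95])
cv2.imwrite("pics/w2.png",im[:,:,::-1]);go(s,485.5,-100.7,8,-.5)
E
```

```text
[ 485.63326094 -101.0173561   114.47656269] -0.49032170432006406 39.67634786286387
turn 0.0 deg, then cm x -0.01 y -0.03 z 10.65
```

View pics/w2.png

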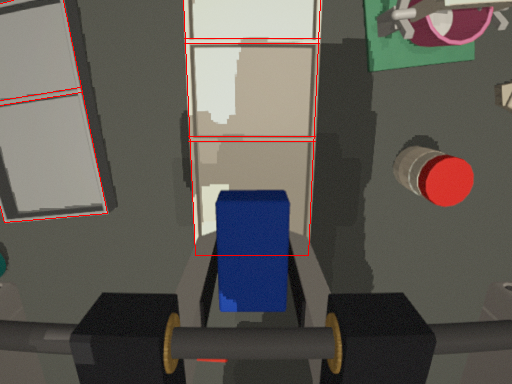

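The red tray model lies on both trays' edges in the wrist view (white dividers at rows 41 and 138), so the tray poses hold. Lowering.

>>> play_rows:
  steps:
    - [0,0,1.5,0]
    - [0,0,2,0]
    - [0,0,2.5,0]
    - [0,0,2,0]
    - [0,0,1.3,0]
    - [0,0,0.7,0]
    - [0,0,0.4,0]
    - [0,0,0.2,0]
    - [0,0,0,0]
    - [0,0,0,0]

```text
t: 7.1
ee_pos: [486.3, -101.1, 9.0]
tcp_rot: [1.0, -0.005, 0.0, 0.0]
contact_force: [-0.6, -0.4, -1.9]
gripper_width: 39.7
finger_force: 30.0
```

>>> play_rows:
  steps:
    - [0,0,0,0]
    - [0,0,0,0]
    - [0,0,0,0]
    - [0,0,0,0]
    - [0,0,-0.5,0]
    - [0,0,-1.5,0]
    - [0,0,-3,0]
    - [0,0,-3,0]
    - [0,0,-3,0]
    - [0,0,-2,0]
  grip: 0.65

```text
t: 8.1
ee_pos: [486.5, -101.1, 140.9]
tcp_rot: [1.0, -0.005, 0.001, 0.0]
contact_force: [1.2, 0.3, -0.1]
gripper_width: 61.4
finger_force: 0.0
```

>>> play_rows:
  steps:
    - [1,1.5,-1,0]
    - [1,2,-1,0]
    - [1,2,-1,0]
    - [1,2,-1,0]
    - [1,2,-1,0]
    - [1,2,-1,0]
    - [0.5,1.4,-1,0]
    - [0.5,1,-1,0]
    - [0,0,0,0]
    - [0,0,0,0]
    - [0,0,0,0]
  grip: 0.45

```text
t: 9.2
ee_pos: [554.3, -239.6, 218.1]
tcp_rot: [1.0, -0.004, -0.0, -0.0]
contact_force: [0.1, 0.3, -0.7]
gripper_width: 42.8
finger_force: 0.0
```

```bash
python3 - <<'E'
from rig import optics,telemetry
from h import *
s=telemetry.state();print(s["ee_pos"],yaw(s),s["gripper_width"])
P=optics.capture("wrist");c=cam(P,s);im=P["image"]
cv2.imwrite("pics/w3.png",im[:,:,::-1]);np.savez("w3.npz",im=im,e=s["ee_pos"],q=s["tcp_rot"]);print(-c[2].T@c[3])
print(proj(c,[[640,-246,83]]))
E
```

```text
[ 554.29332723 -239.60661481  218.05584533] -0.4738438360087712 42.7918124183531
[ 639.7681433  -240.43298684  397.62649163]
[[258.50130243 100.11915397]]
```

View pics/w3.png

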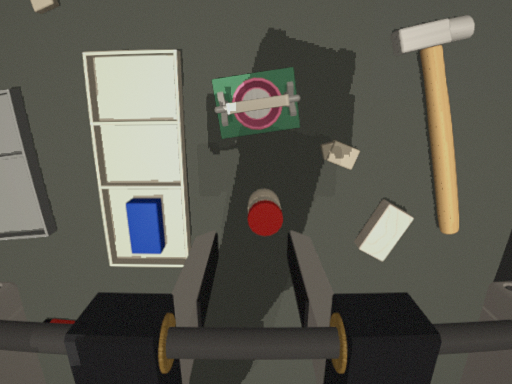

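The blue slab sits in the tray at (146,225). The bucket bar runs about (226,107)–(290,100) over the green base. I take a second wrist position for its height.

>>> play_rows:
  steps:
    - [2,-1,0,0]
    - [2,-1,0,0]
    - [1,-1,0,0]
    - [0,0,0,0]
    - [0,0,0,0]

```text
t: 9.75
ee_pos: [604.3, -211.0, 218.2]
tcp_rot: [1.0, -0.004, -0.0, 0.0]
contact_force: [-0.1, -0.8, -0.2]
gripper_width: 42.5
finger_force: 0.0
```

```bash
python3 - <<'E'
from rig import optics,telemetry
from h import *
s=telemetry.state();print(s["ee_pos"],yaw(s))
P=optics.capture("wrist");im=P["image"];c2=cam(P,s)
o=np.load("w3.npz");c1=cam(P,{"ee_pos":o["e"],"tcp_rot":o["q"]})
q1=proj(c1,[[640,-246,80]])[0];q2=proj(c2,[[640,-246,80]])[0];print(q1,q2)
cr=[]
for i,q in((o["im"],q1),(im,q2)):
    x,y=q.astype(int)-40;cr.append(cv2.resize(np.ascontiguousarray(i[y:y+80,x:x+80,::-1]),(400,400),interpolation=cv2.INTER_CUBIC));print(x,y)
cv2.imwrite("pics/w4.png",np.hstack(cr));np.savez("w4.npz",im=im,e=s["ee_pos"],q=s["tcp_rot"])
for n,cm in(("g1",c1),("g2",c2)):
    b=blob(o["im"] if n=="g1" else im,(50,90),q1 if n=="g1" else q2,smin=80,vmin=40,r=60)
    print(n,cv2.minAreaRect(plane(cm,b,6)[:,:2].astype(np.float32)))
E
```

```text
[ 604.2640557  -211.03344259  218.18189532] -0.4942464219203663
[258.44567027 100.12191638] [287.15082472 151.79124988]
218 60
247 111
g1 ((656.35107421875, -241.82054138183594), (30.330324172973633, 95.47019958496094), 8.205297470092773)
g2 ((653.447509765625, -242.57090759277344), (37.83148956298828, 95.57300567626953), 9.007621765136719)
```

View pics/w4.png

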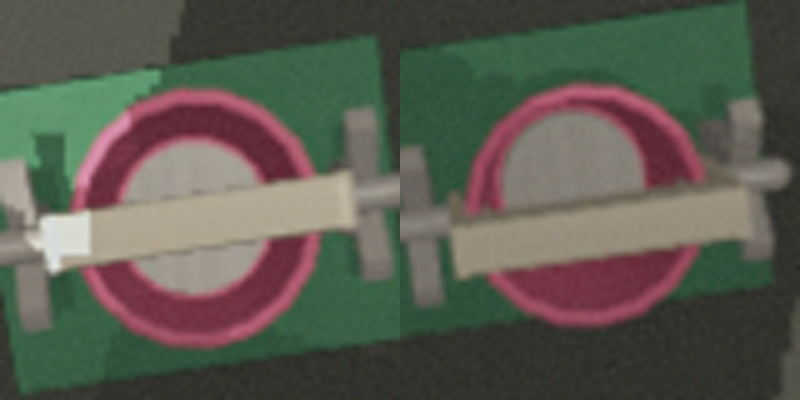

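```bash
python3 - <<'E'
from rig import optics,telemetry
from h import *
s=telemetry.state();print(s["joint_pos"])
P=optics.capture("top");ct=cam(P);P=optics.capture("wrist")
L=lambda f:(lambda o:cam(P,{"ee_pos":o["e"],"tcp_rot":o["q"]}))(np.load(f))
c1,c2=L("w3.npz"),L("w4.npz")
print(tri([c1,c2],[(257.7,104.0),(287,156.8)]))
for z in(86,88,90,92):print(z,plane(c1,[(257.7,104)],z),plane(c2,[(287,156.8)],z))
go(s,640,-243,150,-81.8)
E
```

```text
[ 0.36080515  0.36526204 -0.16199789  1.66391034  0.06449026  1.11821546
 -1.39922724]
[ 636.45678851 -245.09304146   88.50322422]
86 [[ 636.45949251 -245.18256856   86.        ]] [[ 635.99581638 -245.31082795   86.        ]]
88 [[ 636.48072807 -245.15208215   88.        ]] [[ 636.34078415 -245.09574534   88.        ]]
90 [[ 636.50196362 -245.12159575   90.        ]] [[ 636.68575192 -244.88066272   90.        ]]
92 [[ 636.52319917 -245.09110934   92.        ]] [[ 637.0307197  -244.66558011   92.        ]]
turn 81.3 deg, then cm x 3.62 y -3.11 z 6.84
```

>>> play_rows:
  steps:
    - [0,0,0,-8]
    - [0,0,0,-8]
    - [0,0,0,-8]
    - [0,0,0,-8]
    - [0,0,0,-8]
    - [0,0,0,-8]
    - [0,0,0,-8]
    - [0,0,0,-8]
    - [0,0,0,-8]
    - [0,0,0,-8]
    - [0,0,0,-8]
    - [0,0,0,-8]
    - [0,0,0,-2.7]
    - [-1.9,1.4,2,0]
    - [-1.9,1.3,2,0]
    - [0,0,2,0]
    - [0,0,2,0]
    - [0,0,0,0]
    - [0,0,0,0]
    - [0,0,0,0]

```text
t: 11.9
ee_pos: [637.5, -245.2, 140.0]
tcp_rot: [0.655, 0.756, 0.0, 0.001]
contact_force: [-0.3, 0.2, -0.4]
gripper_width: 42.3
finger_force: 0.0
```

```bash
python3 - <<'E'
from rig import telemetry
from h import *
s=telemetry.state();print(s["joint_pos"],s["ee_pos"],yaw(s));go(s,636.5,-245,66,98.2)
E
```

```text
[ 0.59213528  0.53367617 -0.44675643  1.62257609  0.25770101  1.04242523
  0.2115814 ] [ 637.53546028 -245.23363399  139.99479519] 98.15590493477214
turn -0.0 deg, then cm x 0.04 y -0.10 z 7.40
```

>>> play_rows:
  steps:
    - [0,-0.1,1.2,0]
    - [0,0,1.5,0]
    - [0,0,1.5,0]
    - [0,0,1.2,0]
    - [0,0,1,0]
    - [0,0,0.6,0]
    - [0,0,0.4,0]
    - [0,0,0,0]
    - [0,0,0,0]

```text
t: 12.8
ee_pos: [636.4, -245.1, 64.9]
tcp_rot: [0.655, 0.756, 0.0, 0.0]
contact_force: [0.3, -0.3, -0.1]
gripper_width: 42.4
finger_force: 0.0
```

>>> play_rows:
  steps:
    - [0,0,0,0]
    - [0,0,0,0]
    - [0,0,0,0]
    - [0,0,0,0]
    - [0,0,0,0]
    - [0,0,0,0]
    - [0,0,0,0]
    - [0,0,0,0]
  grip: 0

```text
t: 13.6
ee_pos: [636.2, -245.1, 64.6]
tcp_rot: [0.655, 0.756, 0.0, 0.0]
contact_force: [1.1, -0.6, 0.5]
gripper_width: 9.7
finger_force: 30.0
```

>>> play_rows:
  steps:
    - [0,0,-0.3,0]
    - [0,0,-0.6,0]
    - [0,0,-1,0]
    - [0,0,-1,0]
    - [0,0,-1.3,0]
    - [0,0,-1.5,0]
    - [0,0,-1.5,1]
    - [0,0,-1,2]
    - [0,0,-0.4,2.7]
    - [0,0,0,2]
    - [0,0,0,1]
    - [0,0,0,0]

```text
t: 14.8
ee_pos: [636.1, -245.0, 150.7]
tcp_rot: [0.711, 0.704, -0.0, 0.0]
contact_force: [0.5, 0.3, -2.1]
gripper_width: 10.0
finger_force: 30.0
```

>>> play_rows:
  steps:
    - [0.6,0.1,0,0]
    - [1.2,0.2,0,0]
    - [1.8,0.2,0,0]
    - [2.2,0.3,0,0]
    - [2.2,0.3,0,0]
    - [2.2,0.3,0,0]
    - [1.8,0.2,0,0]
    - [1.2,0.2,0,0]
    - [0.7,0.1,0,0]
    - [0.4,0,0,0]
    - [0,0,0,0]
    - [0,0,0,0]

```text
t: 16.0
ee_pos: [656.3, -103.2, 150.5]
tcp_rot: [0.711, 0.703, -0.0, 0.0]
contact_force: [-0.4, -0.4, -2.0]
gripper_width: 9.7
finger_force: 30.0
```

```bash
python3 - <<'E'
from rig import telemetry,optics
from h import *
s=telemetry.state();print(s["ee_pos"],yaw(s),s["gripper_width"]);go(s,656.5,-102.2,54,89.5)
P=optics.capture("side");cv2.imwrite("pics/s5.png",cv2.resize(P["image"][60:240,130:370,::-1],(800,600),interpolation=cv2.INTER_CUBIC))
E
```

```text
[ 656.30049096 -103.18221779  150.46142431] 89.4121415013087 9.696969955566008
turn -0.1 deg, then cm x 0.10 y 0.02 z 9.65
```

View pics/s5.png

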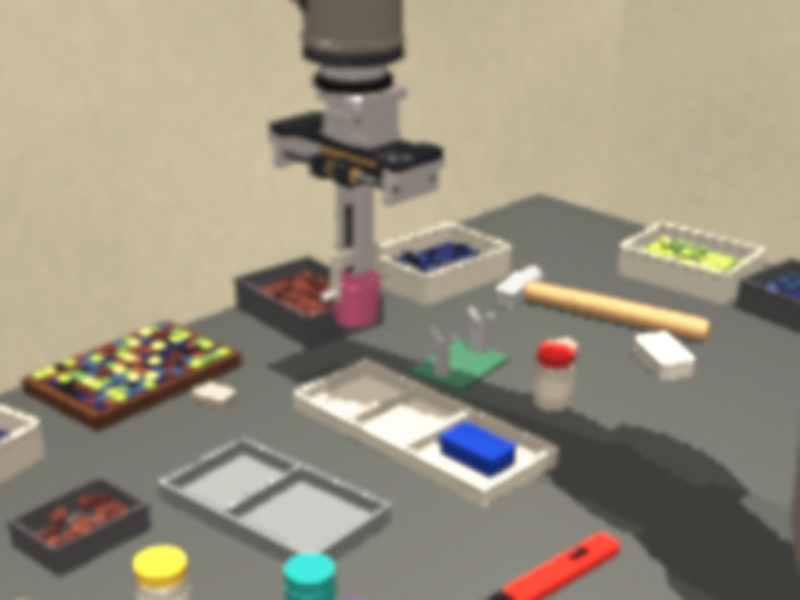

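The side view shows the bucket upright in the fingers at (357,300), above the far compartment. Lowering slowly.

>>> play_rows:
  steps:
    - [0.1,0,0.8,0]
    - [0,0,1.5,0]
    - [0,0,2,0]
    - [0,0,2,0]
    - [0,0,1.3,0]
    - [0,0,0.8,0]
    - [0,0,0.5,0]
    - [0,0,0.3,0]
    - [0,0,0.2,0]
    - [0,0,0.1,0]
    - [0,0,0,0]
    - [0,0,0,0]

```text
t: 17.25
ee_pos: [656.6, -101.3, 55.9]
tcp_rot: [0.71, 0.704, 0.0, 0.0]
contact_force: [0.2, 0.3, -0.1]
gripper_width: 9.5
finger_force: 30.0
```

>>> play_rows:
  steps:
    - [0,0,0.1,0]
    - [0,0,0,0]
    - [0,0,0,0]

```text
t: 17.55
ee_pos: [656.4, -101.2, 54.5]
tcp_rot: [0.71, 0.704, 0.0, -0.0]
contact_force: [-0.2, 0.1, -1.9]
gripper_width: 9.9
finger_force: 30.0
```

>>> play_rows:
  steps:
    - [0,0,0.07,0]
    - [0,0,0.03,0]
    - [0,0,0,0]
    - [0,0,0,0]

```text
t: 17.95
ee_pos: [656.5, -101.3, 53.7]
tcp_rot: [0.71, 0.704, 0.0, 0.0]
contact_force: [-1.1, 0.7, 2.1]
gripper_width: 9.9
finger_force: 30.0
```

>>> play_rows:
  steps:
    - [0,0,0,0]
    - [0,0,0,0]
    - [0,0,0,0]
    - [0,0,0,0]
    - [0,0,0,0]
    - [0,0,-0.5,0]
    - [0,0,-1,0]
    - [0,0,-2,0]
    - [0,0,-3,0]
    - [0,0,-3,0]
    - [0,0,-2,0]
    - [0,0,0,0]
  grip: 0.4

```text
t: 19.15
ee_pos: [658.1, -101.2, 172.7]
tcp_rot: [0.71, 0.704, 0.002, 0.002]
contact_force: [0.3, -0.7, -0.3]
gripper_width: 37.2
finger_force: 0.0
```

```bash
python3 - <<'E'
from rig import telemetry,optics
from h import *
s=telemetry.state();print(s["joint_pos"],s["ee_pos"],yaw(s));go(s,485,273,170,148);go(s,485,273,170,0)
go(s,500,264,170,90)
P=optics.capture("side");cv2.imwrite("pics/s6.png",cv2.resize(P["image"][60:240,130:370,::-1],(800,600),interpolation=cv2.INTER_CUBIC))
E
```

```text
[ 0.38961824  0.47413941 -0.45516975  1.63938362  0.23097479  1.07623668
 -0.1404389 ] [ 658.11928883 -101.19143493  172.72070642] 89.46785126683326
turn -58.5 deg, then cm x 34.51 y 22.56 z 0.27
turn 89.5 deg, then cm x -17.31 y -37.42 z 0.27
turn -0.5 deg, then cm x 36.52 y -15.81 z 0.27
```

View pics/s6.png

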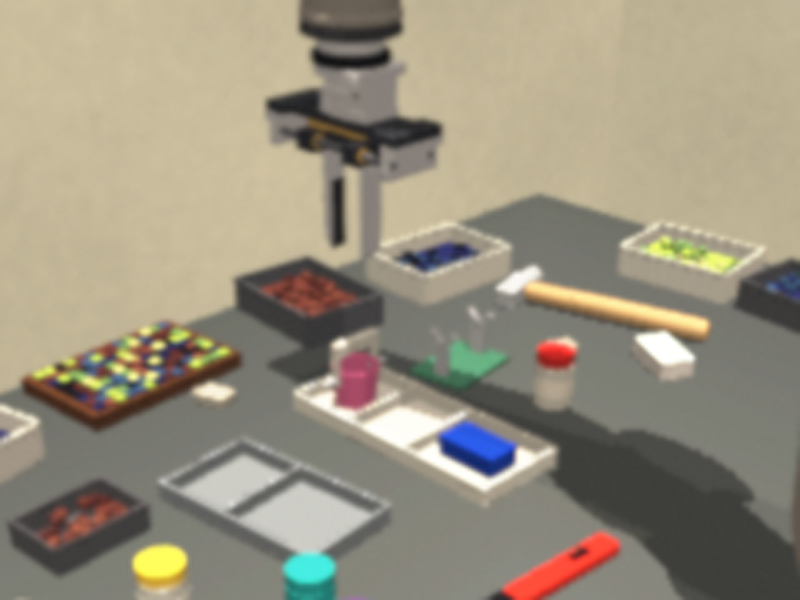

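The bucket stands upright and released in the far compartment at (357,380). Next is the yellow pot.

>>> play_rows:
  steps:
    - [1.5,-0.7,0,0]
    - [3,-1.3,0,0]
    - [4,-1.7,0,0]
    - [4,-1.7,0,0]
    - [4,-1.7,0,0]
    - [4,-1.7,0,0]
    - [4,-1.7,0,0]
    - [4,-1.7,0,0]
    - [3.5,-1.5,0,0]
    - [2.5,-1.1,0,0]
    - [1.5,-0.7,0,0]
    - [0.5,-0.3,0,0]
    - [0,0,0,-8]
    - [0,0,0,-8]
    - [0,0,0,-8]
    - [0,0,0,-8]
    - [0,0,0,-8]
    - [0,0,0,-8]
    - [0,0,0,-8]
    - [0,0,0,-8]
  grip: 0.68

```text
t: 21.2
ee_pos: [501.4, 264.3, 167.9]
tcp_rot: [0.227, 0.974, -0.0, -0.0]
contact_force: [-0.1, 0.1, -0.7]
gripper_width: 63.7
finger_force: 0.0
```

>>> play_rows:
  steps:
    - [0,0,0,-8]
    - [0,0,0,-8]
    - [0,0,0,-8]
    - [0,0,0,-2]
    - [0,0,0,0]
    - [0,0,0,0]

```text
t: 21.8
ee_pos: [501.6, 264.6, 168.1]
tcp_rot: [0.006, 1.0, -0.0, -0.0]
contact_force: [0.5, -0.5, 0.3]
gripper_width: 64.2
finger_force: 0.0
```

```bash
python3 - <<'E'
from rig import telemetry,optics
from h import *
s=telemetry.state();print(s["joint_pos"],s["ee_pos"],yaw(s))
P=optics.capture("wrist");c=cam(P,s);im=P["image"].copy()
for n,h,X in(("y",(20,35),[500,264,62]),("b",(100,125),[394,275,62])):
    q=proj(c,[X])[0];print(q)
    try:
        e=cv2.fitEllipse(blob(im,h,q,r=60));print(n,e,plane(c,[e[0]],62))
    except Exception as ex: print(ex)
go(s,500,264,38,180)
E
```

```text
[ 0.13517996  0.4334873  -0.92677412  1.8463765   0.39515261  1.05977866
  0.6135636 ] [501.6147446  264.62449158 168.12471111] 179.3502131957714
[251.45718354 193.24153168]
y ((251.96632385253906, 192.13148498535156), (42.38567352294922, 42.52472686767578), 147.00845336914062) [[498.93319167 264.48458838  62.        ]]
[263.06861089  72.45336693]
b ((263.4995422363281, 72.38553619384766), (45.476863861083984, 47.513668060302734), 178.06155395507812) [[393.94828775 275.36380324  62.        ]]
turn -0.6 deg, then cm x 0.16 y -0.06 z 13.01
```

>>> play_rows:
  steps:
    - [0.2,0,1.5,0]
    - [0,0,2,0]
    - [0,0,2.5,0]
    - [0,0,2.5,0]
    - [0,0,2.2,0]
    - [0,0,1.6,0]
    - [0,0,1.2,0]
    - [0,0,0.7,0]
    - [0,0,0.4,0]
    - [0,0,0,0]
    - [0,0,0,0]

```text
t: 22.95
ee_pos: [500.1, 265.5, 23.1]
tcp_rot: [0.005, 1.0, 0.0, 0.0]
contact_force: [0.3, -0.3, 0.2]
gripper_width: 64.1
finger_force: 0.0
```

>>> play_rows:
  steps:
    - [0,0,0,0]
    - [0,0,0,0]
    - [0,0,0,0]
    - [0,0,0,0]
    - [0,0,0,0]
    - [0,0,0,0]
  grip: 0

```text
t: 23.55
ee_pos: [500.0, 265.2, 22.7]
tcp_rot: [0.005, 1.0, -0.0, 0.0]
contact_force: [-1.6, -1.9, 5.6]
gripper_width: 39.4
finger_force: 30.0
```

>>> play_rows:
  steps:
    - [0,0,-0.5,0]
    - [0,0,-1,0]
    - [0,0,-2,0]
    - [0,0,-2.5,0]
    - [0,0,-2,0]
    - [0,0,-1.5,0]
    - [0,0,-0.5,0]
    - [0,0,0,0]

```text
t: 24.35
ee_pos: [500.1, 265.2, 123.0]
tcp_rot: [0.005, 1.0, 0.0, 0.0]
contact_force: [0.1, -0.6, -1.4]
gripper_width: 39.7
finger_force: 30.0
```

```bash
python3 - <<'E'
from rig import telemetry
from h import *
s=telemetry.state();print(s["joint_pos"],s["ee_pos"],yaw(s));go(s,578.5,-101.5,25,179.5)
E
```

```text
[ 0.10285989  0.48342796 -0.89570258  1.89087137  0.45194184  0.98262866
  0.56570515] [500.0561535  265.16971461 122.97328209] 179.45686236445195
turn -0.0 deg, then cm x -8.16 y -36.60 z 9.80
```

>>> play_rows:
  steps:
    - [-0.3,-1.3,0,0]
    - [-0.6,-2.7,0,0]
    - [-0.8,-3.6,0,0]
    - [-0.8,-3.6,0,0]
    - [-0.8,-3.6,0,0]
    - [-0.8,-3.6,0,0]
    - [-0.8,-3.6,0,0]
    - [-0.8,-3.6,0,0]
    - [-0.8,-3.6,0,0]
    - [-0.7,-3,0,0]
    - [-0.5,-2.2,0,0]
    - [-0.3,-1.4,0,0]
    - [-0.2,-0.8,0,0]
    - [0,0,0,0]
    - [0,0,0,0]

```text
t: 25.85
ee_pos: [578.2, -100.4, 122.4]
tcp_rot: [0.004, 1.0, 0.0, -0.0]
contact_force: [0.0, 0.2, -1.5]
gripper_width: 39.5
finger_force: 30.0
```

```bash
python3 - <<'E'
from rig import telemetry
from h import *
s=telemetry.state();print(s["joint_pos"],s["ee_pos"],yaw(s));go(s,578.5,-101.5,25.5,179.5)
E
```

```text
[ 0.70605245  0.49799075 -0.83194008  1.84624292  0.43528326  0.99027783
  1.25167973] [ 578.18724952 -100.40841108  122.39311223] 179.53557496915457
turn 0.0 deg, then cm x -0.03 y -0.11 z 9.69
```

>>> play_rows:
  steps:
    - [0,-0.1,1.2,0]
    - [0,0,2,0]
    - [0,0,2.2,0]
    - [0,0,2,0]
    - [0,0,1,0]
    - [0,0,0.6,0]
    - [0,0,0.4,0]
    - [0,0,0.2,0]
    - [0,0,0.1,0]
    - [0,0,0,0]
    - [0,0,0,0]

```text
t: 26.95
ee_pos: [578.6, -102.6, 25.9]
tcp_rot: [0.005, 1.0, -0.0, 0.0]
contact_force: [-0.2, -1.0, -0.9]
gripper_width: 39.5
finger_force: 30.0
```

>>> play_rows:
  steps:
    - [0,0,0.07,0]
    - [0,0,0,0]
    - [0,0,0,0]

```text
t: 27.25
ee_pos: [578.7, -102.6, 25.7]
tcp_rot: [0.005, 1.0, -0.0, 0.0]
contact_force: [-3.6, -0.1, 10.4]
gripper_width: 39.1
finger_force: 30.0
```

>>> play_rows:
  steps:
    - [0,0,0,0]
    - [0,0,0,0]
    - [0,0,0,0]
    - [0,0,0,0]
    - [0,0,-0.5,0]
    - [0,0,-1.5,0]
    - [0,0,-3,0]
    - [0,0,-3,0]
    - [0,0,-3,0]
    - [0,0,-2,0]
    - [0,0,0,0]
    - [0,0,0,0]
  grip: 0.65

```text
t: 28.45
ee_pos: [578.5, -102.7, 155.6]
tcp_rot: [0.005, 1.0, -0.0, 0.001]
contact_force: [-0.3, 1.0, -1.0]
gripper_width: 60.7
finger_force: 0.0
```

```bash
python3 - <<'E'
from rig import telemetry
from h import *
s=telemetry.state();print(s["joint_pos"],s["ee_pos"],yaw(s));go(s,466.3,394,165,148)
E
```

```text
[ 0.72982875  0.46100888 -0.85424712  1.81705137  0.39918392  1.04440013
  1.28342003] [ 578.49650762 -102.67003111  155.58721899] 179.46249917554928
turn 31.5 deg, then cm x 35.83 y 36.17 z -0.94
```

>>> play_rows:
  steps:
    - [0,0,0,8]
    - [0,0,0,8]
    - [0,0,0,8]
    - [0,0,-1,7.5]
    - [1.5,1.5,0,0]
    - [2.8,2.8,0,0]
    - [3,3,0,0]
    - [3,3,0,0]
    - [3,3,0,0]
    - [3,3,0,0]
    - [3,3,0,0]
    - [3,3,0,0]
    - [3,3,0,0]
    - [3,3,0,0]
    - [3,3.1,0,0]
    - [2,2.2,0,0]
    - [1.5,1.5,0,0]
    - [0,0,0,0]
    - [0,0,0,0]
    - [0,0,0,0]
  grip: 0.68

```text
t: 30.45
ee_pos: [469.8, 378.4, 164.3]
tcp_rot: [0.276, 0.961, -0.001, -0.0]
contact_force: [0.1, 0.6, 0.2]
gripper_width: 64.2
finger_force: 0.0
```

```bash
python3 - <<'E'
from rig import telemetry,optics
from h import *
s=telemetry.state();print(s["joint_pos"],s["ee_pos"],yaw(s))
P=optics.capture("wrist");c=cam(P,s);im=P["image"]
q=proj(c,[[466,394,24]])[0];b=blob(im,(3,16),q,vmin=60,r=150);cv2.imwrite("pics/w7.png",im[:,:,::-1])
r=cv2.minAreaRect(plane(c,b,24)[:,:2].astype(np.float32));print(r)
go(s,r[0][0],r[0][1],5,148)
E
```

```text
[-0.14012478  0.47587539 -0.84453348  1.77239452  0.40001686  1.07579179
 -0.11357863] [469.78301827 378.38674383 164.25945701] 147.92367389677614
((465.1539611816406, 396.0829162597656), (39.9627799987793, 71.00242614746094), 57.970157623291016)
turn -0.1 deg, then cm x 1.33 y 1.26 z 15.93
```

View pics/w7.png

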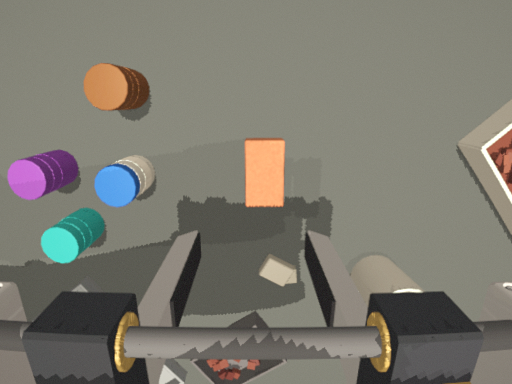

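The terracotta slab is at (265,172), square to the fingers, with nothing in the way.

>>> play_rows:
  steps:
    - [0.7,0.6,1.5,0]
    - [0.6,0.6,2,0]
    - [0,0,2.5,0]
    - [0,0,2.5,0]
    - [0,0,2.5,0]
    - [0,0,2,0]
    - [0,0,1.5,0]
    - [0,0,1,0]
    - [0,0,0.4,0]
    - [0,0,0,0]
    - [0,0,0,0]

```text
t: 31.6
ee_pos: [465.2, 397.1, 6.5]
tcp_rot: [0.276, 0.961, 0.0, 0.0]
contact_force: [0.2, -0.2, 0.4]
gripper_width: 63.6
finger_force: 0.0
```

>>> play_rows:
  steps:
    - [0,0,0,0]
    - [0,0,0,0]
    - [0,0,0,0]
    - [0,0,0,0]
    - [0,0,0,0]
    - [0,0,0,0]
  grip: 0

```text
t: 32.2
ee_pos: [465.0, 396.7, 6.1]
tcp_rot: [0.276, 0.961, 0.0, 0.0]
contact_force: [-0.8, -2.3, 6.1]
gripper_width: 39.8
finger_force: 30.0
```

>>> play_rows:
  steps:
    - [0,0,-0.5,0]
    - [0,0,-1,0]
    - [0,0,-2,0]
    - [0,0,-2.5,0]
    - [0,0,-2.5,0]
    - [0,0,-1.5,-5]
    - [0,0,-1,-8]
    - [0,0,0,-8]
    - [0,0,0,-8]
    - [0,0,0,-7.5]
    - [0,0,0,0]
    - [0,0,0,0]

```text
t: 33.4
ee_pos: [464.9, 396.6, 116.1]
tcp_rot: [-0.037, 0.999, 0.0, -0.0]
contact_force: [0.3, -0.1, -1.7]
gripper_width: 40.4
finger_force: 30.0
```

```bash
python3 - <<'E'
from rig import telemetry
from h import *
s=telemetry.state();print(s["joint_pos"],s["ee_pos"],yaw(s));a=np.radians(5)
go(s,563.2-39*np.cos(a),94.7-39*np.sin(a),8,185)
E
```

```text
[-0.10809452  0.5944033  -0.95475238  1.79183107  0.55470727  1.05001336
  0.37388142] [464.9047471  396.60708761 116.14875028] -175.77095259225675
turn -0.8 deg, then cm x -3.26 y -30.93 z 10.81
```

>>> play_rows:
  steps:
    - [0,0,0,-0.8]
    - [-0.1,-1.3,0,0]
    - [-0.3,-2.6,0,0]
    - [-0.4,-3.5,0,0]
    - [-0.4,-3.6,0,0]
    - [-0.4,-3.6,0,0]
    - [-0.4,-3.6,0,0]
    - [-0.4,-3.6,0,0]
    - [-0.3,-3.3,0,0]
    - [-0.3,-2.8,0,0]
    - [-0.2,-1.8,0,0]
    - [-0.1,-1.2,0,0]
    - [0,0,0,0]
    - [0,0,0,0]
    - [0,0,0,0]

```text
t: 34.9
ee_pos: [525.8, 93.2, 115.9]
tcp_rot: [-0.047, 0.999, 0.0, 0.0]
contact_force: [0.0, 0.0, -1.6]
gripper_width: 39.8
finger_force: 30.0
```

>>> play_rows:
  steps:
    - [0,0,1.5,0]
    - [0,0,2,0]
    - [0,0,2.5,0]
    - [0,0,2,0]
    - [0,0,1.3,0]
    - [0,0,0.7,0]
    - [0,0,0.3,0]
    - [0,0,0.1,0]
    - [0,0,0,0]
    - [0,0,0,0]

```text
t: 35.9
ee_pos: [526.5, 92.0, 12.4]
tcp_rot: [-0.046, 0.999, -0.0, 0.001]
contact_force: [-0.9, -0.1, -1.8]
gripper_width: 39.8
finger_force: 30.0
```

>>> play_rows:
  steps:
    - [0,0,0.2,0]
    - [0,0,0.1,0]
    - [0,0,0,0]
    - [0,0,0,0]

```text
t: 36.3
ee_pos: [526.3, 91.9, 9.1]
tcp_rot: [-0.046, 0.999, -0.0, 0.0]
contact_force: [-1.3, -1.4, 4.9]
gripper_width: 39.9
finger_force: 30.0
```

>>> play_rows:
  steps:
    - [0,0,0,0]
    - [0,0,0,0]
    - [0,0,0,0]
    - [0,0,0,0]
    - [0,0,-0.5,0]
    - [0,0,-1.5,0]
    - [0,0,-3,0]
    - [0,0,-3,0]
    - [0,0,-3,0]
    - [0,0,-3,0]
    - [0,0,-1,0]
    - [0,0,0,0]
  grip: 0.65

```text
t: 37.5
ee_pos: [526.8, 92.1, 160.6]
tcp_rot: [-0.046, 0.999, -0.0, 0.001]
contact_force: [-0.3, 0.3, -0.3]
gripper_width: 61.2
finger_force: 0.0
```

```bash
python3 - <<'E'
from rig import telemetry
from h import *
s=telemetry.state();print(s["joint_pos"],s["ee_pos"],yaw(s));go(s,394,275,165,185);go(s,394,275,165,165)
# neighbours directions from blue pot
for X in((408,187),(343,202),(317,320)):print(np.degrees(np.arctan2(X[1]-275,X[0]-394)),np.hypot(X[1]-275,X[0]-394))
E
```

```text
[ 0.55230554  0.42424164 -1.04412579  1.9218215   0.42806365  1.03628281
  0.98444854] [526.83254161  92.12532334 160.63758393] -174.7460031045006
turn 0.3 deg, then cm x 11.64 y 19.38 z -0.44
turn 20.3 deg, then cm x 17.56 y 14.23 z -0.44
-80.96051719664487 89.10667763978185
-124.93931020467703 89.05054744357274
149.6973192795119 89.1852005660132
```

>>> play_rows:
  steps:
    - [0,0,0,7]
    - [0,0,0,7]
    - [0,0,0,6.3]
    - [1.5,1.2,0,0]
    - [2.5,2,0,0]
    - [3,2.4,0,0]
    - [3,2.4,0,0]
    - [3,2.4,0,0]
    - [2.3,1.9,0,0]
    - [1.5,1.3,0,0]
    - [0.8,0.6,0,0]
    - [0,0,0,0]
    - [0,0,0,0]
    - [0,0,0,0]
  grip: 0.66

```text
t: 38.9
ee_pos: [393.5, 273.8, 158.6]
tcp_rot: [0.131, 0.991, -0.0, -0.0]
contact_force: [0.6, 0.1, -0.4]
gripper_width: 62.3
finger_force: 0.0
```

```bash
python3 - <<'E'
from rig import telemetry,optics
from h import *
s=telemetry.state();print(s["joint_pos"],s["ee_pos"],yaw(s))
P=optics.capture("wrist");c=cam(P,s)
q=proj(c,[[394,275,62]])[0];e=cv2.fitEllipse(blob(P["image"],(100,125),q,r=60));X=plane(c,[e[0]],62)[0];print(q,e,X)
cv2.imwrite("pics/w8.png",P["image"][:,:,::-1])
go(s,X[0],X[1],22,165)
E
```

```text
[ 0.17667923  0.31644935 -1.05855858  2.03492915  0.33394134  0.97463638
  0.25495989] [393.53128599 273.830563   158.57346375] 164.90286251351773
[253.41512389 198.05903379] ((254.01239013671875, 196.78541564941406), (42.477481842041016, 42.86132049560547), 118.92626953125) [392.98120616 275.82991677  62.        ]
turn -0.1 deg, then cm x 0.10 y 0.18 z 13.66
```

View pics/w8.png

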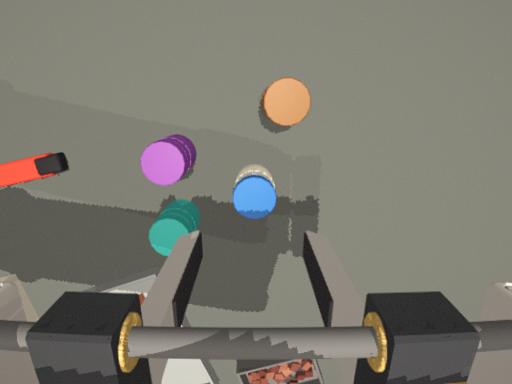

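The blue-lidded pot is at (255,197), and its look-alikes are clear of the fingers.

>>> play_rows:
  steps:
    - [0.1,0.2,1.5,0]
    - [0,0,2,0]
    - [0,0,2.5,0]
    - [0,0,2.5,0]
    - [0,0,2,0]
    - [0,0,1.4,0]
    - [0,0,0.9,0]
    - [0,0,0.5,0]
    - [0,0,0.4,0]
    - [0,0,0,0]
    - [0,0,0,0]

```text
t: 40.05
ee_pos: [392.8, 277.2, 22.3]
tcp_rot: [0.131, 0.991, 0.0, 0.0]
contact_force: [-0.1, -0.2, 1.4]
gripper_width: 62.3
finger_force: 0.0
```

>>> play_rows:
  steps:
    - [0,0,0,0]
    - [0,0,0,0]
    - [0,0,0,0]
    - [0,0,0,0]
    - [0,0,0,0]
    - [0,0,0,0]
  grip: 0

```text
t: 40.65
ee_pos: [392.6, 277.0, 22.0]
tcp_rot: [0.131, 0.991, -0.0, 0.0]
contact_force: [-0.1, -1.7, 5.9]
gripper_width: 39.7
finger_force: 30.0
```

>>> play_rows:
  steps:
    - [0,0,-0.5,0]
    - [0,0,-1,0]
    - [0,0,-2,0]
    - [0,0,-2.5,0]
    - [0,0,-2,0]
    - [0,0,-1.5,-5]
    - [0,0,-0.5,-7]
    - [0,0,0,-6]
    - [0,0,0,-2]
    - [0,0,0,0]
    - [0,0,0,0]

```text
t: 41.75
ee_pos: [392.5, 277.0, 122.2]
tcp_rot: [-0.043, 0.999, 0.0, 0.0]
contact_force: [-0.2, 1.0, -2.0]
gripper_width: 39.4
finger_force: 30.0
```

```bash
python3 - <<'E'
from rig import telemetry
from h import *
s=telemetry.state();print(s["joint_pos"],s["ee_pos"],yaw(s));a=np.radians(5)
go(s,563.2+54*np.cos(a),94.7+54*np.sin(a),25,185)
E
```

```text
[ 0.18020247  0.40619079 -1.10145017  2.06640184  0.45356559  0.93452763
  0.48811334] [392.47941549 276.97132157 122.15792064] -175.10960945215743
turn -0.1 deg, then cm x -20.82 y -19.65 z 9.72
```

>>> play_rows:
  steps:
    - [-1,-1,0,0]
    - [-2,-1.9,0,0]
    - [-2.8,-2.6,0,0]
    - [-2.8,-2.6,0,0]
    - [-2.8,-2.6,0,0]
    - [-2.8,-2.6,0,0]
    - [-2.4,-2.3,0,0]
    - [-1.8,-1.8,0,0]
    - [-1.4,-1.3,0,0]
    - [-1,-0.9,0,0]
    - [0,0,0,0]
    - [0,0,0,0]

```text
t: 42.95
ee_pos: [616.1, 100.7, 121.8]
tcp_rot: [-0.044, 0.999, 0.0, -0.0]
contact_force: [-0.7, 0.1, -2.1]
gripper_width: 39.8
finger_force: 30.0
```

```bash
python3 - <<'E'
from rig import telemetry
from h import *
s=telemetry.state();print(s["joint_pos"],s["ee_pos"],yaw(s));a=np.radians(5)
go(s,563.2+54*np.cos(a),94.7+54*np.sin(a),25,185)
E
```

```text
[ 0.43289019  0.61246174 -0.96382326  1.75637408  0.56503432  1.07777837
  0.93265308] [616.06480819 100.65458419 121.81444586] -174.98009165265643
turn 0.0 deg, then cm x -0.08 y -0.13 z 9.68
```

>>> play_rows:
  steps:
    - [-0.1,-0.1,1.2,0]
    - [0,0,2,0]
    - [0,0,2.2,0]
    - [0,0,2,0]
    - [0,0,1,0]
    - [0,0,0.6,0]
    - [0,0,0.4,0]
    - [0,0,0.2,0]
    - [0,0,0.1,0]
    - [0,0,0,0]
    - [0,0,0,0]

```text
t: 44.05
ee_pos: [618.0, 98.8, 25.2]
tcp_rot: [-0.043, 0.999, 0.0, 0.0]
contact_force: [0.3, -0.9, -1.3]
gripper_width: 39.4
finger_force: 30.0
```

>>> play_rows:
  steps:
    - [0,0,0.05,0]
    - [0,0,0,0]
    - [0,0,0,0]

```text
t: 44.35
ee_pos: [618.1, 98.9, 25.1]
tcp_rot: [-0.043, 0.999, -0.0, 0.0]
contact_force: [-1.8, -0.3, 7.1]
gripper_width: 39.5
finger_force: 30.0
```

>>> play_rows:
  steps:
    - [0,0,0,0]
    - [0,0,0,0]
    - [0,0,0,0]
    - [0,0,0,0]
    - [0,0,-0.5,0]
    - [0,0,-1.5,0]
    - [0,0,-3,0]
    - [0,0,-3,0]
    - [0,0,-3,0]
    - [0,0,-3,0]
    - [0,0,-3,0]
    - [0,0,-3,0]
    - [3,4,0,0]
    - [3,4,0,0]
    - [3,4,0,0]
    - [3,4,0,0]
    - [0,0,0,0]
    - [0,0,0,0]
    - [0,0,0,0]
    - [0,0,0,0]
  grip: 0.65

```text
t: 46.35
ee_pos: [485.1, 246.9, 224.4]
tcp_rot: [-0.042, 0.999, 0.0, -0.0]
contact_force: [0.2, 0.2, 0.2]
gripper_width: 61.1
finger_force: 0.0
```

```bash
python3 - <<'E'
from rig import telemetry,optics
from h import *
T=optics.capture("top");S=optics.capture("side")
a=cv2.resize(T["image"][110:240,180:430,::-1],(800,416),interpolation=cv2.INTER_CUBIC);cv2.imwrite("pics/t9.png",a)
b=cv2.resize(S["image"][60:240,130:370,::-1],(800,600),interpolation=cv2.INTER_CUBIC);cv2.imwrite("pics/s9.png",b)
ct,cs=cam(T),cam(S)
def loc(o,ang,X):
    t=np.radians(ang);d=np.array(X)[:2]-o;return np.array([[np.cos(t),np.sin(t)],[-np.sin(t),np.cos(t)]])@d
W=(np.array([563.5,-101.4]),-.5);G=(np.array([563.2,94.7]),5)
for n,h,x,z,f in(("yellow",(20,35),(578.5,-101.5),65,W),("blue",(100,125),(617,99),65,G),("blue_slab",(105,130),(486,-101),27,W),("terra",(3,16),(526,92),27,G)):
    u=proj(ct,[[*x,z]])[0];k=cv2.minAreaRect(blob(T["image"],h,u,vmin=70,r=25))
    v=proj(cs,[[*x,z]])[0];l=cv2.minAreaRect(blob(S["image"],h,v,vmin=50,r=22))
    print(n,loc(*f,plane(ct,[k[0]],z)[0]),tri([ct,cs],[k[0],l[0]]))
E
```

```text
yellow [14.21338151 -0.31656253] [ 578.43157268 -103.0605071    59.01212656]
blue [55.32689067 -1.48615116] [619.18572258  97.8463961   59.28162429]
blue_slab [-77.56603136   1.24736524] [ 486.66441951 -101.09094912   16.55174372]
terra [-36.53446067  -0.4762174 ] [527.95927502  91.29672393  15.46495298]
```

View pics/t9.png

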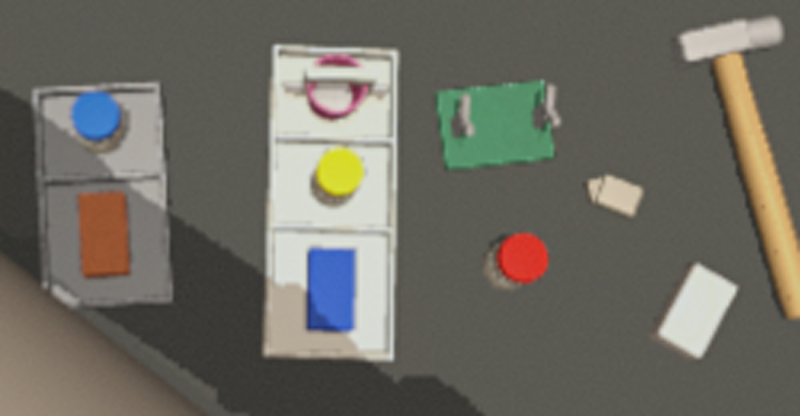

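View pics/s9.png

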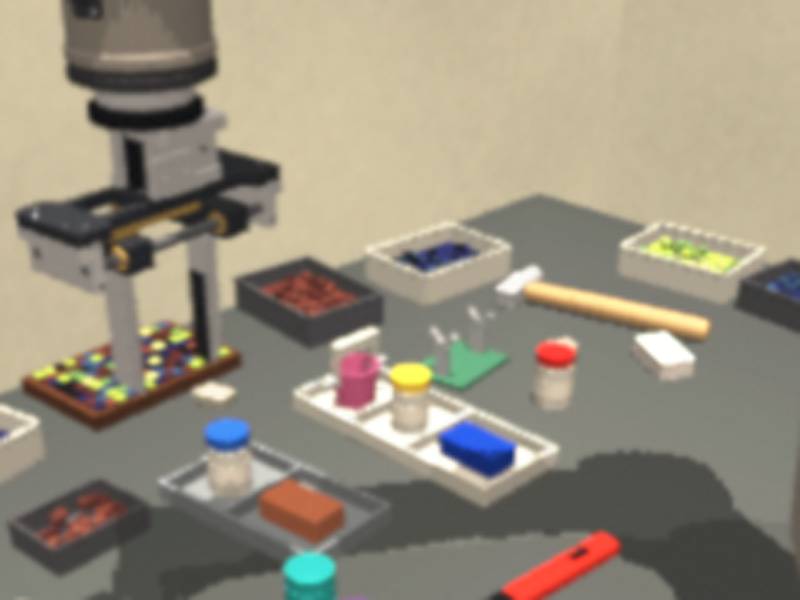

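Both views show all five pieces upright or flat near the middle of their compartments: in the top view, bucket (335,87), yellow lid (338,172), blue slab (331,289), blue lid (97,115) and terracotta (104,234). The red pot (523,258) and marble slab (697,310) haven't moved. Handing in.

```bash
python3 -c "
from rig import sign_off
print(sign_off())"
```

```text
the job is handed in; nothing more can be done
None
```

Both mosaic kits are made up and handed in at about 46 s of robot time: in the final pictures all five pieces sit flat or upright near the middle of their compartments, and the marble slab and red-lidded pot haven't moved. `sign_off()` gave no verdict.

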